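# Tip the grinding balls through the ball grader

## Task

Pick up the steel scoop that holds the two loose grinding balls and tip the balls into the walled head at the top of the sloping grader board, so that they roll down and each ends up in the lane of its size at the bottom. Then stand the empty scoop upright on the bench again and let go.

Things in the scene. Friction and masses are not known exactly. Their poses are not given: they have to be found in the camera images.
- scoop_grip (a point): Centre of the black grip block (18 mm in x, 46 in y, 40 high; pinch its x faces) over the ball scoop: steel, 160 g, 95 x 46 mm, underside 80 mm below the point. z up; mouth at -x: lip 40 mm to -x, 56 below; back +55. Floor falls 9 deg to the back: balls stay in while level; dipping the mouth 30 deg (over about 2 s) empties it. The twin scoop with rubber stoppers is not wanted.
- grader: Fixed grader; origin on the bench mid-length, z up. Flat board falls 11 deg to -x (z = 53 mm + 0.2 x). Head = walled top end: x 50 to 165, y -55 to 25; middle x 110, y -15, board 75 high, walls 160. Tip there with the scoop lengthwise (mouth to -x or +x). A diagonal fence 18 mm over the board turns big balls to +y. Lanes at the low end, x -165 to -120: small y -55 to 28, large y 32 to 75.
- ball_small_center (a point): Centre of the small steel ball, 15 mm in diameter, 14 g.
- ball_large_center (a point): Centre of the large steel ball, 30 mm in diameter, 110 g.
Things that resemble listed ones, but are neither listed nor needed, are in the scene too. Leave any purple look-alike of the part that bears scoop_grip alone.

How it is judged:
By the outcome, as a careful person would: the job done as asked, in the order asked, and still so for the second after the job is handed in, with the robot touching nothing.
It also fails if it takes over 61 s, if anything falls off the work surface, if the arm or the gripper's body presses on something with over 40 N, if the wrist force passes 120 N, or if a joint passes its speed limit or range.

## Robot

A 7-joint arm with a two-finger parallel gripper is mounted at the origin on the work surface. World frame = base frame: x ahead of the robot, y to its left, z up, the work surface at z = 0. Lengths are in mm, angles in rad, forces in N, time in s.
With the tool pointing down it reaches from about 400 to 875 mm from the base axis. Payload 4.4 kg.
Tool frame: the origin (TCP) lies midway between the tips of the shut fingers; the grasp point (between the pads) lies 19 mm behind it; x points along the fingers, z is the direction in which the jaws open and shut, and the axes are right-handed (so a half turn about x gives the same grasp; the last joint's range is limited). The gripper opens to 85 mm and grips with 20 to 120 N. Pads are 22 mm wide; open, the fingers measure 114 mm over their backs; the gripper's body (76 mm by 85 mm) begins 54 mm behind the grasp point. The pads swing forward as they close: fully open they stand 13 mm farther back than shut.
Start: joints at [1.274, 0.628, 0.038, 1.517, -0.027, 0.996, -0.02], TCP at [148.719, -632.772, 231.313] pointing down, gripper open.
Joint ranges: [-3.06, 3.06], [-0.37, 2.12], [-1.25, 1.32], [0.18, 2.47], [-1.1, 4.24], [0.23, 1.98], [-2.94, 2.94]. Speed limits (rad/s): [2.57, 2.57, 3.14, 3.14, 3.14, 3.14, 3.14].

## Interface

Orientations are given as [roll, pitch, yaw] about the fixed x, y, z axes, in that order (R = Rz(yaw) Ry(pitch) Rx(roll)).
In Python, from cell import ctrl gives the robot as it stands. The module is installed in compiled form; this text tells all that it offers.
- The arm moves only by the tool servo_tool, never from a script. Its argument "rows" is a list of rows, each an object of numbers: "dx", "dy", "dz": the shift along the tool's x, y, z in units of 750 mm (1.0 is 750 mm); "wx", "wy", "wz": the turn, a rotation vector about the tool's x, y, z in units of 6 degrees (1.0 is 6 degrees); "fingers": the closure, from 0 (fully open) to 1 (shut). In form: [{"dx": .., "dy": .., "dz": .., "wx": .., "wy": .., "wz": .., "fingers": ..}, ...]. A call has 1 to 5 rows; each row shifts and turns the commanded pose from where the row before left it, along the tool's axes as they then stand; what a row does not reach is not made up. A row lasts 1/8 s, in which the tool goes at most 62.5 mm and 10.7 degrees, less where a joint would pass 70% of its speed; a pose out of reach is approached as far as the arm can. A call with a number of a shift or a turn outside -1 to 1 is refused whole. A call with a gripper value outside its range is refused whole. The fingers move at their own pace and stop on an object; the grip force is fixed at half the most. Time passes only in rows, so rows that do not move let the fingers close. It gives the time, the measured TCP pose, the force and the opening at its end, in the units of the state.
- ctrl.read_state(): the state, without advancing time (a new reading comes with each control period).
- ctrl.get_image(name): name is "scene" or "side" or "wrist"; returns the picture (480x640x3 uint8, red, green, blue); there is no depth.
- ctrl.camera_info(name): a dict with "fovy" (degrees; the focal length in pixels is half the picture's height over the tangent of half this angle, whatever the lens; pixels are square), "cx", "cy" (the principal point, pixels), "k1" (the pictures are not rectified: a ray, as slopes to the right and down, at radius r is drawn at 1 + k1 r^2 times it, then the intrinsics apply), "R" (3x3) and "t" (3): a world point X has camera coordinates R X + t. Camera axes: x right, y down, z forward; pixel columns grow to the right and rows downward; lengths in mm; the calibration is good to about 2 mm. A picture is of the moment at which its call begins: read the wrist's pose just before it. camera_info takes no time and is no camera call; for the wrist camera it gives the pose at the moment of the call.
- ctrl.finish_job(): hands the job in, once; it reports no verdict.
Trained networks look in the newest picture that a camera, given by its name, has taken for a name from the list of things; names that differ only in an ending like _2 or _b are one class to them, and where a whole thing is asked for, a point or a joint stands for the part that bears it (a point fixed in the world has none). Each returns a list of dicts, best first, with "conf" (0 to 1); they miss things now and then, are a little off and sometimes report something else, mostly with a low value. They report only what shows in the picture. A call takes as long as a camera call. They do not tell look-alikes from the thing itself.
- ctrl.search_frame(label, camera): "extent" ([centre column, centre row, width, height] in pixels, round what is visible of it).
- ctrl.silhouettes(label, camera): "region" (480x640 bool, what is visible of it) and "extent" ([centre column, centre row, width, height] in pixels, round what is visible of it).
- ctrl.mark_of(label, camera): "point" ([column, row] in pixels: a listed point, or the origin of a listed thing).
The state is a dict: "clock": time; "qpos": joint angles; "qd": joint speeds; "tau": joint torques, N m; "eef_pos": TCP position; "tool_rot": TCP orientation; "force": force on the tool from outside, world axes, zero at the start; "torque": the same for the moment, N m; "width": finger opening in mm.
Only numpy, scipy, OpenCV 4.12 (cv2) and the standard library are available. Lean on these libraries where they do the work, as an engineer would, in place of code of your own. Each camera call takes 0.05 s, during which the arm holds its last target.

## Working session

There is one attempt and no reset: what is moved stays moved. The work goes in short steps, Python scripts to look and compute and a tool call to move; the robot and the scene stay as the last step left them, time stands still between calls to the robot, and variables do not carry over. Pictures are saved under pics/ and viewed, and the job is handed in when it is done.

Besides the shell and the picture viewer there is one more tool, called after "Emit:" as a command line: name --argument value ..., lists and objects as JSON in quotes. servo_tool: Moves the arm, as the interface text tells. Its arguments: {"type":"object","properties":{"rows":{"type":"array"}},"required":["rows"]}

```bash
mkdir -p pics; cat > h.py <<'E'
import numpy as np, cv2
from cell import ctrl
def save(n,im): cv2.imwrite('pics/'+n+'.png',im[:,:,::-1])
def ray(ci,px):
    f=240/np.tan(np.radians(ci['fovy'])/2)
    d=np.array([(px[0]-ci['cx'])/f,(px[1]-ci['cy'])/f]); u=d.copy()
    for _ in range(20): u=d/(1+ci['k1']*(u@u))
    R=np.array(ci['R']);t=np.array(ci['t'])
    v=R.T@np.array([u[0],u[1],1]); return -R.T@t, v/np.linalg.norm(v)
def atz(ci,px,z):
    o,v=ray(ci,px); return o+v*(z-o[2])/v[2]
def tri(rs):
    A=np.zeros((3,3));b=np.zeros(3)
    for o,v in rs:
        P=np.eye(3)-np.outer(v,v);A+=P;b+=P@o
    p=np.linalg.solve(A,b); return p,[np.linalg.norm((np.eye(3)-np.outer(v,v))@(p-o)) for o,v in rs]
def proj(ci,X):
    f=240/np.tan(np.radians(ci['fovy'])/2)
    c=np.array(ci['R'])@np.array(X,float)+np.array(ci['t']);s=c[:2]/c[2];s=s*(1+ci['k1']*(s@s));return s*f+[ci['cx'],ci['cy']]
E
python3 - <<'E'
from h import *
s=ctrl.read_state();print(s)
for n in ['scene','side']:
    save(n+'0',ctrl.get_image(n))
    ci=ctrl.camera_info(n);print(n,ci['fovy'],ci['k1'],ray(ci,(ci['cx'],ci['cy'])))
    for l in ['scoop_grip','grader','ball_small_center','ball_large_center']:
        print(l,[(np.round(d['point'],1),round(d['conf'],2)) for d in ctrl.mark_of(l,n)])
E
```

```text
{'clock': 0.0, 'qpos': array([ 1.27422366,  0.62932032,  0.03842773,  1.51833314, -0.02700221,
        0.99630259, -0.01998992]), 'qd': array([ 1.55406243e-03,  1.30258601e-03,  6.98049585e-05,  8.74733883e-04,
        1.86872932e-03,  1.74142753e-03, -1.99296827e-03]), 'tau': array([ 1.48851454e-04, -5.63398540e+01,  1.22657184e+00, -1.93444866e+01,
        1.12106130e-02,  1.04813237e-02,  9.64206890e-06]), 'eef_pos': array([ 148.57393985, -632.1706797 ,  230.41669711]), 'tool_rot': array([-3.13503488,  1.56895039,  1.80814794]), 'force': array([0.30410058, 0.28063469, 1.26473   ]), 'torque': array([-0.02533927, -0.04346653,  0.0411804 ]), 'width': 85.27734329155311}
scene 43.290838209891035 -0.11250886581810655 (array([ 851.47322086, -441.73566383,  700.62047497]), array([-0.38983764,  0.49271251, -0.77798521]))
scoop_grip [(array([139.9, 315.7]), 0.69), (array([192.3, 404.4]), 0.68)]
grader [(array([404.9, 204.6]), 0.97)]
ball_small_center [(array([204. , 435.2]), 0.57)]
ball_large_center [(array([218.1, 445.9]), 0.89)]
side 57.95712259064959 -0.06041451117778657 (array([ 175.88017451, -422.12801464,  487.43770022]), array([ 0.54684717,  0.56170889, -0.62083919]))
scoop_grip [(array([410.7, 365. ]), 0.72)]
grader [(array([273.5, 220.8]), 0.79)]
ball_small_center [(array([503.2, 338.9]), 0.66)]
ball_large_center []
```

View pics/scene0.png

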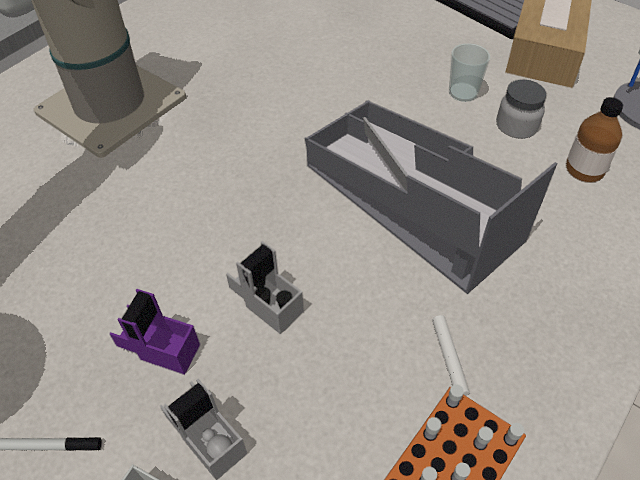

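View pics/side0.png

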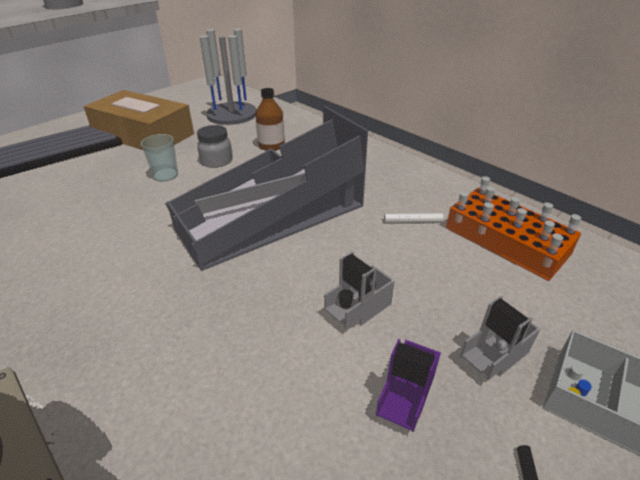

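Candidates for scoop_grip in the scene view: the grey scoop with balls at (192,404), the grey twin with black stoppers at (258,270), and the purple one at (140,315). I choose (192,404), which is about (508,320) in the side view. Next I check it in a close crop.

```bash
python3 - <<'E'
from h import *
a=cv2.imread('pics/scene0.png')[370:480,140:260];b=cv2.imread('pics/side0.png')[285:385,450:550]
a=cv2.resize(a,(480,440),interpolation=cv2.INTER_CUBIC);b=cv2.resize(b,(440,440),interpolation=cv2.INTER_CUBIC)
cv2.imwrite('pics/crop.png',cv2.resize(np.hstack([a,b]),(800,383)))
c0=ctrl.camera_info('scene');c1=ctrl.camera_info('side')
print(atz(c0,(192.3,404.4),80),atz(c1,(508,320),80))
print(tri([ray(c0,(404.9,204.6)),ray(c1,(273.5,220.8))]))
print(atz(c0,(404.9,204.6),0),atz(c1,(273.5,220.8),0))
E
```

```text
[ 574.37536569 -326.05526991   80.        ] [ 578.78800409 -329.54781144   80.        ]
(array([566.23698221, 121.41842745,  -1.05434675]), [np.float64(0.529074695138447), np.float64(0.5290746951384304)])
[566.4255861  121.23694045   0.        ] [565.21404049 119.4737541    0.        ]
```

View pics/crop.png

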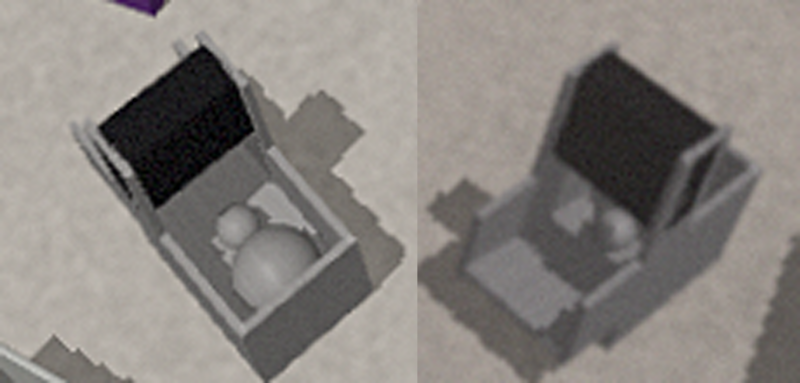

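```bash
python3 - <<'E'
from h import *
c0=ctrl.camera_info('scene');c1=ctrl.camera_info('side')
k=800/920*4
A=lambda u,v:(140+u/k,370+v/k)
B=lambda u,v:(450+(u-480*800/920)/(4.4*800/920),285+v/(4.4*800/920))
for n,c,F,p,q,z in [('top -x edge',c0,A,(98,127),(203,47),100),('bot +x edge',c0,A,(157,207),(252,130),60),
  ('side rail',c0,A,(165,237),(243,330),45),('side rail2',c0,A,(272,150),(355,243),45),
  ('side top +x?',c1,B,(612,52),(718,128),100),('side bot -x',c1,B,(555,150),(655,222),60)]:
    P=atz(c,F(*p),z);Q=atz(c,F(*q),z);d=Q-P
    print(n,P.round(1),Q.round(1),np.linalg.norm(d).round(1),np.degrees(np.arctan2(d[1],d[0])).round(1))
# grader corners: networks
from itertools import product
g=np.array([566,121.])
def draw(yaw,name):
    for cam,ci in (('scene',c0),('side',c1)):
        im=cv2.imread(f'pics/{cam}0.png')
        R=np.array([[np.cos(yaw),-np.sin(yaw)],[np.sin(yaw),np.cos(yaw)]])
        def ln(a,b,col):
            pts=[np.r_[g+R@np.array(p[:2]),p[2]] for p in (a,b)]
            cv2.line(im,*[tuple(int(round(v)) for v in proj(ci,X)) for X in pts],col,1)
        for a,b in [((50,-55,160),(165,-55,160)),((165,-55,160),(165,25,160)),((50,25,160),(165,25,160)),((-165,-55,20),(-165,75,20)),((-165,30,20),(-120,30,29)),((165,-55,0),(-165,-55,0)),((50,-55,63),(50,25,63))]: ln(a,b,(0,0,255))
        cv2.imwrite(f'pics/g_{cam}_{name}.png',im)
P=atz(c0,(465,290),0);Q=atz(c0,(308,168),0);print(P,Q)
d=P-Q;yaw=np.arctan2(d[1],d[0]);print(np.degrees(yaw));draw(yaw,'a')
E
```

```text
top -x edge [ 564.9 -347.5  100. ] [ 571.5 -308.7  100. ] 39.4 80.3
bot +x edge [ 580.  -348.2   60. ] [ 585.8 -310.7   60. ] 37.9 81.3
side rail [ 582.8 -351.5   45. ] [ 623.3 -357.6   45. ] 40.9 -8.5
side rail2 [ 589.6 -308.6   45. ] [ 632.  -314.9   45. ] 42.9 -8.5
side top +x? [ 584.4 -311.1  100. ] [ 578.6 -350.4  100. ] 39.6 -98.4
side bot -x [ 571.9 -308.3   60. ] [ 568.2 -346.5   60. ] 38.5 -95.4
[7.19309069e+02 3.92593086e+01 1.13686838e-13] [397.44483931  92.3139873    0.        ]
-9.360214255683543
```

View pics/g_scene_a.png

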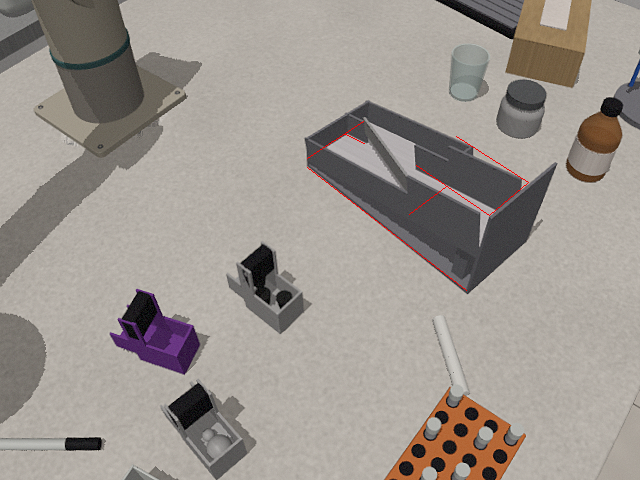

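View pics/g_side_a.png

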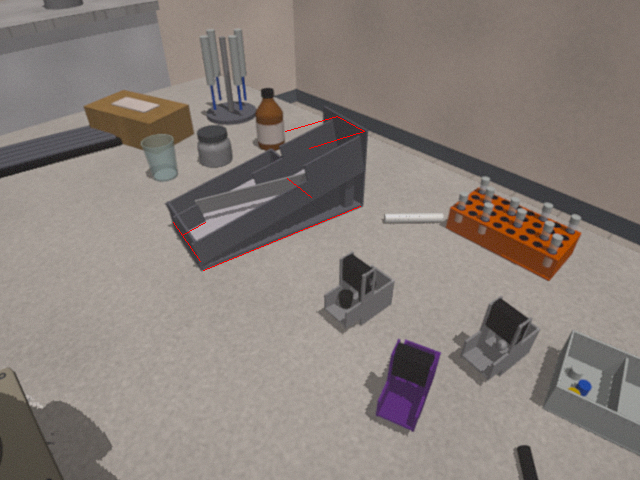

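```bash
python3 - <<'E'
from h import *
from scipy.spatial.transform import Rotation as Ro
s=ctrl.read_state();R=Ro.from_euler('xyz',s['tool_rot']).as_matrix();print(R.round(3),s['clock'])
print('z yaw',np.degrees(np.arctan2(R[1,2],R[0,2])),'az',np.degrees(np.arctan2(s['eef_pos'][1],s['eef_pos'][0])))
save('wrist0',ctrl.get_image('wrist'));
E
```

```text
[[ 0.     0.973  0.229]
 [ 0.     0.229 -0.973]
 [-1.     0.    -0.   ]] 0.5
z yaw -76.77799133251499 az -76.7735091741644
```

View pics/wrist0.png

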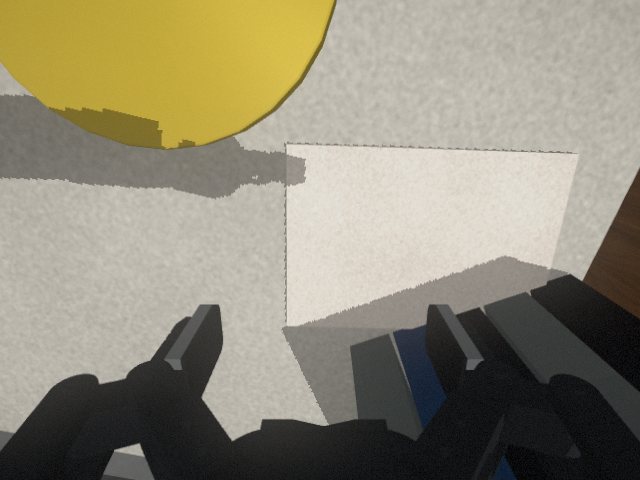

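```bash
python3 - <<'E'
from h import *
c=ctrl.camera_info('wrist')
for p in [(30,0),(170,148),(335,0),(570,150),(290,145),(580,280)]:
    print(p,[atz(c,p,z).round(0)[:2].tolist() for z in (0,100,200)])
print(ray(c,(320,240)))
from scipy.spatial.transform import Rotation as Ro
s=ctrl.read_state();R=Ro.from_euler('xyz',s['tool_rot']).as_matrix();p=s['eef_pos']
print(R.T@(np.array([576,-329,250])-p))
c0=ctrl.camera_info('scene')
print(atz(c0,(10,360),0), proj(c0,p))
E
```

```text
(30, 0) [[264.0, -330.0], [254.0, -406.0], [244.0, -482.0]]
(170, 148) [[160.0, -469.0], [178.0, -508.0], [196.0, -547.0]]
(335, 0) [[325.0, -602.0], [299.0, -605.0], [273.0, -609.0]]
(570, 150) [[251.0, -869.0], [245.0, -801.0], [238.0, -733.0]]
(290, 145) [[190.0, -588.0], [200.0, -595.0], [210.0, -602.0]]
(580, 280) [[118.0, -945.0], [147.0, -857.0], [176.0, -768.0]]
(array([ 227.14551921, -614.69734627,  373.76331924]), array([-0.32743069, -0.06526295, -0.94261863]))
[ -18.69085234  485.44616798 -197.93753238]
[ 304.10845544 -421.69302128    0.        ] [-290.5795163   306.17906338]
```

Emit:
servo_tool --rows '[{"dx":-0.04,"fingers":0},{"dx":-0.06,"fingers":0},{"dx":-0.06,"fingers":0},{"dx":-0.04,"fingers":0}]'

```text
schema error: expected keys dx, dy, dz, wx, wy, wz, fingers
```

```bash
python3 - <<'E'
from h import *
s=ctrl.read_state();print(s['clock'],s['eef_pos'],s['qpos'].round(2))
save('wrist1',ctrl.get_image('wrist'));print(ray(ctrl.camera_info('wrist'),(320,240)))
E
```

```text
0.55 [ 148.7159534  -632.75221908  231.30428888] [ 1.27  0.63  0.04  1.52 -0.03  1.   -0.02]
(array([ 227.14654887, -614.70173097,  373.78200508]), array([-0.32742186, -0.0652943 , -0.94261953]))
```

View pics/wrist1.png

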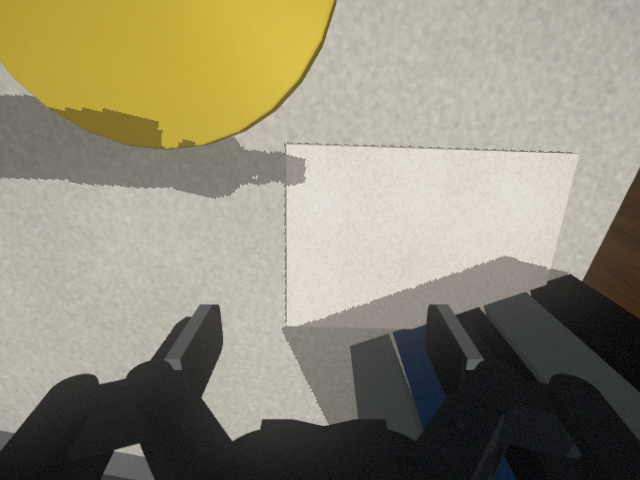

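The move was refused because every row needs all the keys. I'll send it again with them.

Emit:
servo_tool --rows '[{"dx":-0.04,"dy":0,"dz":0,"wx":0,"wy":0,"wz":0,"fingers":0},{"dx":-0.06,"dy":0,"dz":0,"wx":0,"wy":0,"wz":0,"fingers":0},{"dx":-0.06,"dy":0,"dz":0,"wx":0,"wy":0,"wz":0,"fingers":0},{"dx":-0.04,"dy":0,"dz":0,"wx":0,"wy":0,"wz":0,"fingers":0}]'

```text
clock: 1.1
eef_pos: [148.8, -633.3, 384.0]
tool_rot: [0.036, 1.568, -1.305]
force: [0.1, -0.4, 0.3]
width: 85.4
```

```bash
python3 - <<'E'
from h import *
s=ctrl.read_state();print(s['clock'],s['eef_pos'],s['qpos'].round(2))
save('wrist2',ctrl.get_image('wrist'));print(ray(ctrl.camera_info('wrist'),(320,240)))
E
```

```text
1.1 [ 148.78658022 -633.25571526  383.95537154] [ 1.27  0.52  0.05  1.29 -0.02  1.33 -0.02]
(array([ 227.22978944, -615.43081934,  530.29620396]), array([-0.32517561, -0.07367253, -0.9427795 ]))
```

View pics/wrist2.png

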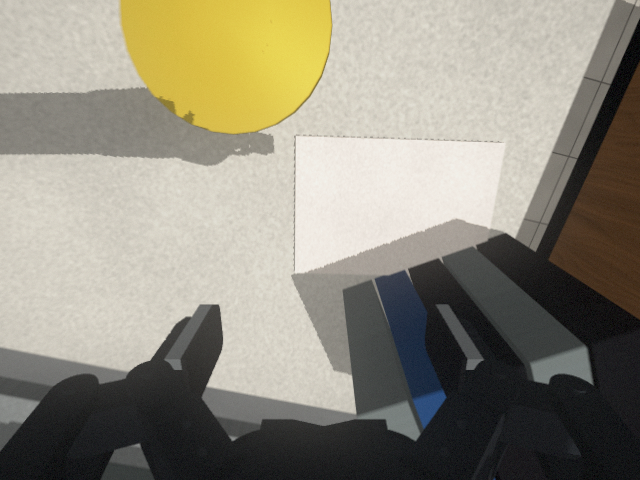

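```bash
python3 - <<'E'
from h import *
c=ctrl.camera_info('wrist')
c1=dict(c)
R=np.array(c['R']); C=np.array([227.147,-614.70,373.78]); c1['t']=-R@C
print(tri([ray(c1,(170,148)),ray(c,(235,133))]))
print([atz(c,p,z).round(0)[:2].tolist() for p in [(122,20),(331,25),(235,133)] for z in (140,200,)])
from scipy.spatial.transform import Rotation as Ro
s=ctrl.read_state();T=Ro.from_euler('xyz',s['tool_rot']).as_matrix();p=s['eef_pos'];print(T.round(3))
print(T.T@(np.array([576,-329,300])-p))
E
```

```text
(array([ 192.49088204, -540.39023436,  178.23320117]), [np.float64(0.038301918114366396), np.float64(0.03830191811429542)])
[[268.0, -410.0], [262.0, -442.0], [309.0, -607.0], [297.0, -608.0], [189.0, -532.0], [195.0, -545.0]]
[[ 0.002  0.974  0.229]
 [-0.009  0.229 -0.973]
 [-1.     0.     0.009]]
[  86.13894307  485.43700592 -200.85880424]
```

Emit:
servo_tool --rows '[{"dx":0,"dy":0.03,"dz":-0.012,"wx":0,"wy":0,"wz":0,"fingers":0},{"dx":0,"dy":0.06,"dz":-0.025,"wx":0,"wy":0,"wz":0,"fingers":0},{"dx":0,"dy":0.07,"dz":-0.029,"wx":0,"wy":0,"wz":0,"fingers":0},{"dx":0,"dy":0.07,"dz":-0.029,"wx":0,"wy":0,"wz":0,"fingers":0},{"dx":0,"dy":0.07,"dz":-0.029,"wx":0,"wy":0,"wz":0,"fingers":0}]'

```text
clock: 1.78
eef_pos: [348.8, -487.3, 379.9]
tool_rot: [-3.133, 1.568, 1.812]
force: [0.9, -1.0, 0.3]
width: 85.4
```

Emit:
servo_tool --rows '[{"dx":0,"dy":0.07,"dz":-0.029,"wx":0,"wy":0,"wz":0,"fingers":0},{"dx":0,"dy":0.07,"dz":-0.029,"wx":0,"wy":0,"wz":0,"fingers":0},{"dx":0,"dy":0.07,"dz":-0.029,"wx":0,"wy":0,"wz":0,"fingers":0},{"dx":0,"dy":0.07,"dz":-0.029,"wx":0,"wy":0,"wz":0,"fingers":0},{"dx":0,"dy":0.06,"dz":-0.025,"wx":0,"wy":0,"wz":0,"fingers":0}]'

```text
clock: 2.4
eef_pos: [572.4, -325.0, 379.7]
tool_rot: [-2.85, 1.567, 2.096]
force: [0.1, -0.1, -1.0]
width: 85.3
```

Emit:
servo_tool --rows '[{"dx":0,"dy":0.02,"dz":-0.008,"wx":1,"wy":0,"wz":0,"fingers":0},{"dx":0,"dy":0,"dz":0,"wx":1,"wy":0,"wz":0,"fingers":0},{"dx":0,"dy":0,"dz":0,"wx":1,"wy":0,"wz":0,"fingers":0},{"dx":0,"dy":0,"dz":0,"wx":1,"wy":0,"wz":0,"fingers":0},{"dx":0,"dy":0,"dz":0,"wx":1,"wy":0,"wz":0,"fingers":0}]'

```text
clock: 3.02
eef_pos: [583.8, -317.5, 379.6]
tool_rot: [-2.144, 1.567, 2.274]
force: [0.3, -0.2, 0.1]
width: 85.1
```

```bash
cat >> h.py <<'E'
from scipy.spatial.transform import Rotation as Ro
def st(tgt=None):
    s=ctrl.read_state();T=Ro.from_euler('xyz',s['tool_rot']).as_matrix();p=s['eef_pos']
    print(s['clock'],p.round(1),'q',s['qpos'].round(2),'F',s['force'].round(1),'w',round(s['width'],1))
    print('x',T[:,0].round(3),'zyaw',np.degrees(np.arctan2(T[1,2],T[0,2])).round(2))
    if tgt is not None: print('to go tool units',(T.T@(np.array(tgt)-p)/750).round(4))
    return s,T,p
E
python3 -c "
from h import *
st((576,-329,300))"
```

```text
3.025 [ 583.8 -317.5  379.6] q [ 0.41  0.55  0.08  1.24 -0.05  1.35 -1.37] F [ 0.3 -0.2  0.1] w 85.1
x [-0.002  0.003 -1.   ] zyaw -106.86
to go tool units [ 0.1061 -0.0053  0.0179]
```

Emit:
servo_tool --rows '[{"dx":0,"dy":0,"dz":0,"wx":1,"wy":0,"wz":0,"fingers":0},{"dx":0,"dy":0,"dz":0,"wx":1,"wy":0,"wz":0,"fingers":0},{"dx":0.02,"dy":0,"dz":0,"wx":1,"wy":0,"wz":0,"fingers":0},{"dx":0.02,"dy":0,"dz":0,"wx":1,"wy":0,"wz":0,"fingers":0},{"dx":0.02,"dy":0,"dz":0,"wx":1,"wy":0,"wz":0,"fingers":0}]'

```text
clock: 3.65
eef_pos: [583.7, -317.5, 334.2]
tool_rot: [-1.667, 1.567, 2.227]
force: [0.4, -0.2, 0.4]
width: 85.4
```

Emit:
servo_tool --rows '[{"dx":0.02,"dy":0,"dz":0,"wx":1,"wy":0,"wz":0,"fingers":0},{"dx":0.02,"dy":0,"dz":0,"wx":1,"wy":0,"wz":0,"fingers":0},{"dx":0,"dy":0,"dz":0,"wx":1,"wy":0,"wz":0,"fingers":0},{"dx":0,"dy":0,"dz":0,"wx":1,"wy":0,"wz":0,"fingers":0},{"dx":0,"dy":0,"dz":0,"wx":1,"wy":0,"wz":0,"fingers":0}]'

```text
clock: 4.28
eef_pos: [583.6, -317.5, 304.6]
tool_rot: [-1.14, 1.567, 2.231]
force: [0.1, -0.1, -0.6]
width: 85.2
```

Emit:
servo_tool --rows '[{"dx":0,"dy":0,"dz":0,"wx":1,"wy":0,"wz":0,"fingers":0},{"dx":0,"dy":0,"dz":0,"wx":1,"wy":0,"wz":0,"fingers":0},{"dx":0,"dy":0,"dz":0,"wx":0.4,"wy":0,"wz":0,"fingers":0},{"dx":0,"dy":0,"dz":0,"wx":0,"wy":0,"wz":0,"fingers":0}]'

```text
clock: 4.78
eef_pos: [583.8, -318.9, 305.5]
tool_rot: [-0.803, 1.569, 2.32]
force: [0.2, 0.0, 0.1]
width: 85.3
```

```bash
python3 -c "
from h import *
st((576,-329,66))
save('wrist3',ctrl.get_image('wrist'));c=ctrl.camera_info('wrist')
print([(d['point'],d['conf']) for d in ctrl.mark_of('scoop_grip','wrist')])
for d in ctrl.mark_of('scoop_grip','wrist'): print(atz(c,d['point'],80))
for d in ctrl.mark_of('ball_large_center','wrist'): print('L',atz(c,d['point'],35),d)
for d in ctrl.mark_of('ball_small_center','wrist'): print('S',atz(c,d['point'],25),d)
"
```

```text
4.775 [ 583.8 -318.9  305.5] q [ 0.24  0.62  0.4   1.38 -0.25  1.2  -2.5 ] F [0.2 0.  0.1] w 85.3
x [-0.001  0.001 -1.   ] zyaw 178.93
to go tool units [0.3194 0.014  0.0098]
[([333.0, 187.3], 0.62), ([454.0, 221.8], 0.6), ([301.6, 175.3], 0.44)]
[ 571.51476824 -329.72754785   80.        ]
[ 441.74914034 -289.5944939    80.        ]
[ 603.66666169 -342.88065864   80.        ]
L [ 611.07130206 -338.81532541   35.        ] {'point': [297.5, 172.6], 'conf': 0.89}
S [ 584.7596041  -333.16959826   25.        ] {'point': [320.5, 175.6], 'conf': 0.55}
```

View pics/wrist3.png

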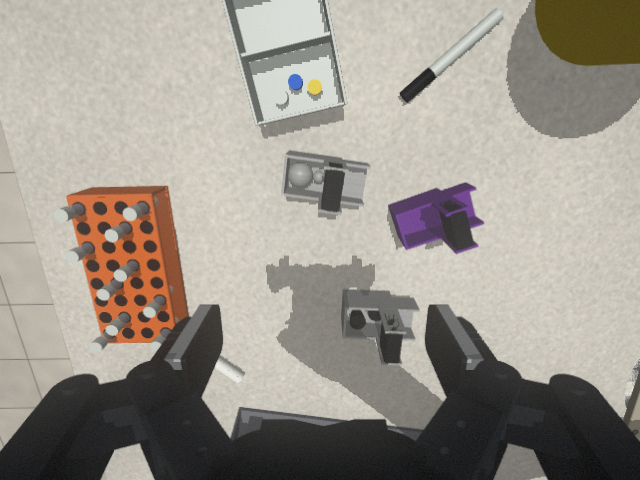

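Emit:
servo_tool --rows '[{"dx":0,"dy":0.007,"dz":0.006,"wx":0.5,"wy":0,"wz":0,"fingers":0},{"dx":0,"dy":0.007,"dz":0.006,"wx":0.5,"wy":0,"wz":0,"fingers":0},{"dx":0,"dy":0,"dz":0,"wx":0.25,"wy":0,"wz":0,"fingers":0}]'

```text
clock: 5.4
eef_pos: [573.4, -331.5, 306.5]
tool_rot: [1.298, 1.57, -1.999]
force: [0.2, 0.3, 0.1]
width: 85.5
```

```bash
python3 -c "
from h import *
st((575,-329,66))
"
```

```text
5.4 [ 573.4 -331.5  306.5] q [ 0.24  0.62  0.44  1.39 -0.27  1.2  -2.59] F [0.2 0.3 0.1] w 85.5
x [-0.    -0.001 -1.   ] zyaw 171.09
to go tool units [ 0.3206 -0.0038 -0.0017]
```

Emit:
servo_tool --rows '[{"dx":0.04,"dy":-0.003,"dz":-0.002,"wx":0,"wy":0,"wz":0,"fingers":0},{"dx":0.06,"dy":0,"dz":0,"wx":0,"wy":0,"wz":0,"fingers":0},{"dx":0.06,"dy":0,"dz":0,"wx":0,"wy":0,"wz":0,"fingers":0},{"dx":0.05,"dy":0,"dz":0,"wx":0,"wy":0,"wz":0,"fingers":0},{"dx":0.03,"dy":0,"dz":0,"wx":0,"wy":0,"wz":0,"fingers":0}]'

```text
clock: 6.02
eef_pos: [575.4, -327.5, 124.0]
tool_rot: [-0.43, 1.568, 2.56]
force: [-0.1, 0.2, 0.4]
width: 85.3
```

```bash
python3 -c "
from h import *
st((575,-329,66))
save('wrist4',ctrl.get_image('wrist'));
save('side4',ctrl.get_image('side'));
a=cv2.imread('pics/side4.png')[200:400,380:640];b=cv2.imread('pics/wrist4.png')
cv2.imwrite('pics/m4.png',np.hstack([cv2.resize(a,(400,308)),cv2.resize(b,(400,308))]))
"
```

```text
6.025 [ 575.4 -327.5  124. ] q [ 0.27  0.8   0.37  1.58 -0.35  0.83 -2.52] F [-0.1  0.2  0.4] w 85.3
x [-0.002  0.001 -1.   ] zyaw 171.28
to go tool units [ 0.0774  0.0021 -0.    ]
```

View pics/m4.png

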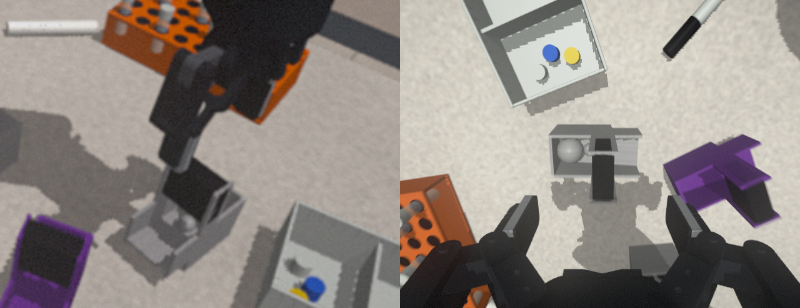

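Emit:
servo_tool --rows '[{"dx":0.025,"dy":0.002,"dz":0,"wx":0,"wy":0,"wz":0,"fingers":0},{"dx":0.03,"dy":0,"dz":0,"wx":0,"wy":0,"wz":0,"fingers":0},{"dx":0.022,"dy":0,"dz":0,"wx":0,"wy":0,"wz":0,"fingers":0.3},{"dx":0,"dy":0,"dz":0,"wx":0,"wy":0,"wz":0,"fingers":0.5},{"dx":0,"dy":0,"dz":0,"wx":0,"wy":0,"wz":0,"fingers":0.65}]'

```text
clock: 6.75
eef_pos: [576.4, -330.3, 69.3]
tool_rot: [2.673, 1.569, -0.62]
force: [-0.6, -0.4, -0.2]
width: 32.1
```

Emit:
servo_tool --rows '[{"dx":0,"dy":0,"dz":0,"wx":0,"wy":0,"wz":0,"fingers":0.75},{"dx":0,"dy":0,"dz":0,"wx":0,"wy":0,"wz":0,"fingers":0.85},{"dx":0,"dy":0,"dz":0,"wx":0,"wy":0,"wz":0,"fingers":1},{"dx":0,"dy":0,"dz":0,"wx":0,"wy":0,"wz":0,"fingers":1},{"dx":0,"dy":0,"dz":0,"wx":0,"wy":0,"wz":0,"fingers":1}]'

```text
clock: 7.38
eef_pos: [575.6, -330.1, 69.3]
tool_rot: [1.685, 1.571, -1.608]
force: [-3.6, 0.9, 5.3]
width: 17.4
```

```bash
python3 -c "
from h import *
st((575,-329,66))
save('scene5',ctrl.get_image('scene'))
"
```

```text
7.375 [ 575.6 -330.1   69.3] q [ 0.29  0.87  0.34  1.61 -0.38  0.74 -2.49] F [-3.6  0.9  5.3] w 17.4
x [-0. -0. -1.] zyaw 171.31
to go tool units [ 0.0044 -0.0013  0.0011]
```

View pics/scene5.png

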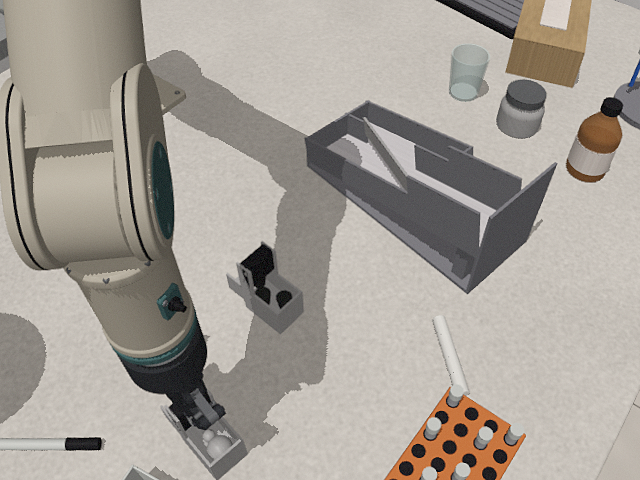

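Emit:
servo_tool --rows '[{"dx":-0.008,"dy":0,"dz":0,"wx":0,"wy":0,"wz":0,"fingers":1},{"dx":-0.016,"dy":0,"dz":0,"wx":0,"wy":0,"wz":0,"fingers":1},{"dx":-0.024,"dy":0,"dz":0,"wx":0,"wy":0,"wz":0,"fingers":1},{"dx":-0.032,"dy":0,"dz":0,"wx":0,"wy":0,"wz":0,"fingers":1},{"dx":-0.032,"dy":0,"dz":0,"wx":0,"wy":0,"wz":0,"fingers":1}]'

```text
clock: 8.05
eef_pos: [576.2, -329.9, 154.5]
tool_rot: [2.792, 1.57, -0.501]
force: [0.1, -0.2, -2.7]
width: 17.2
```

Emit:
servo_tool --rows '[{"dx":-0.032,"dy":0,"dz":0,"wx":0,"wy":0,"wz":0,"fingers":1},{"dx":-0.032,"dy":0,"dz":0,"wx":0,"wy":0,"wz":0,"fingers":1},{"dx":-0.032,"dy":0,"dz":0,"wx":0,"wy":0,"wz":0,"fingers":1},{"dx":-0.024,"dy":0,"dz":0,"wx":0,"wy":0,"wz":0,"fingers":1},{"dx":-0.014,"dy":0,"dz":0,"wx":0,"wy":0,"wz":0,"fingers":1}]'

```text
clock: 8.68
eef_pos: [576.1, -330.0, 254.7]
tool_rot: [2.812, 1.569, -0.481]
force: [-0.5, 0.3, -2.7]
width: 17.1
```

Emit:
servo_tool --rows '[{"dx":-0.006,"dy":0,"dz":0,"wx":0,"wy":0,"wz":0,"fingers":1},{"dx":0,"dy":0,"dz":0,"wx":0,"wy":0,"wz":0,"fingers":1}]'

```text
clock: 8.93
eef_pos: [575.7, -329.6, 257.2]
tool_rot: [-0.44, 1.57, 2.55]
force: [0.1, -0.0, -2.4]
width: 17.0
```

```bash
python3 -c "
from h import *
st((672,88,270))
save('wrist6',ctrl.get_image('wrist'))
"
```

```text
8.925 [ 575.7 -329.6  257.2] q [ 0.24  0.66  0.43  1.45 -0.29  1.09 -2.57] F [ 0.1 -0.  -2.4] w 17.0
x [-0.001  0.    -1.   ] zyaw 171.32
to go tool units [-0.0169 -0.5698 -0.0429]
```

View pics/wrist6.png

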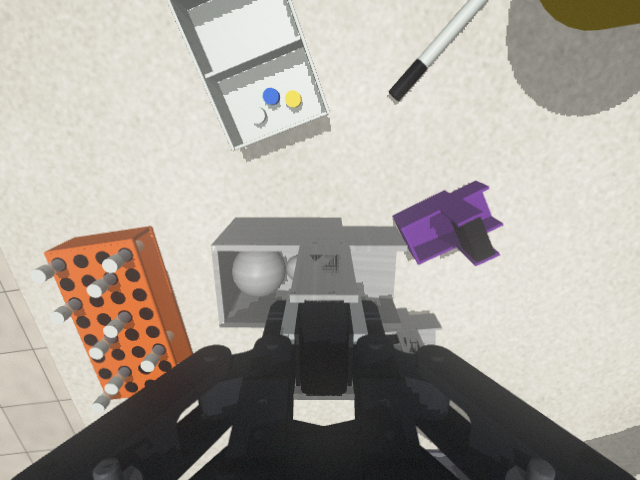

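Emit:
servo_tool --rows '[{"dx":0,"dy":0,"dz":0,"wx":-0.4,"wy":0,"wz":0,"fingers":1},{"dx":0,"dy":0,"dz":0,"wx":-0.7,"wy":0,"wz":0,"fingers":1},{"dx":0,"dy":0,"dz":0,"wx":-1,"wy":0,"wz":0,"fingers":1},{"dx":0,"dy":0,"dz":0,"wx":-1,"wy":0,"wz":0,"fingers":1},{"dx":0,"dy":0,"dz":0,"wx":-1,"wy":0,"wz":0,"fingers":1}]'

```text
clock: 9.6
eef_pos: [575.6, -329.7, 256.9]
tool_rot: [-0.7, 1.57, 2.724]
force: [-0.6, -0.1, -2.5]
width: 17.2
```

Emit:
servo_tool --rows '[{"dx":0,"dy":0,"dz":0,"wx":-1,"wy":0,"wz":0,"fingers":1},{"dx":0,"dy":0,"dz":0,"wx":-1,"wy":0,"wz":0,"fingers":1},{"dx":0,"dy":0,"dz":0,"wx":-1,"wy":0,"wz":0,"fingers":1},{"dx":0,"dy":0,"dz":0,"wx":-1,"wy":0,"wz":0,"fingers":1},{"dx":0,"dy":0,"dz":0,"wx":-1,"wy":0,"wz":0,"fingers":1}]'

```text
clock: 10.22
eef_pos: [575.6, -329.8, 257.0]
tool_rot: [-1.14, 1.57, 2.808]
force: [-0.5, 0.0, -3.0]
width: 16.9
```

Emit:
servo_tool --rows '[{"dx":0,"dy":0,"dz":0,"wx":-1,"wy":0,"wz":0,"fingers":1},{"dx":0,"dy":0,"dz":0,"wx":-1,"wy":0,"wz":0,"fingers":1},{"dx":0,"dy":0,"dz":0,"wx":-1,"wy":0,"wz":0,"fingers":1},{"dx":0,"dy":0,"dz":0,"wx":-1,"wy":0,"wz":0,"fingers":1},{"dx":0,"dy":0,"dz":0,"wx":-1,"wy":0,"wz":0,"fingers":1}]'

```text
clock: 10.85
eef_pos: [575.6, -329.9, 257.0]
tool_rot: [-1.619, 1.57, 2.853]
force: [0.3, 0.4, -2.8]
width: 16.9
```

Emit:
servo_tool --rows '[{"dx":0,"dy":0,"dz":0,"wx":-1,"wy":0,"wz":0,"fingers":1},{"dx":0,"dy":0,"dz":0,"wx":-1,"wy":0,"wz":0,"fingers":1},{"dx":0,"dy":0,"dz":0,"wx":-1,"wy":0,"wz":0,"fingers":1},{"dx":0,"dy":0,"dz":0,"wx":-1,"wy":0,"wz":0,"fingers":1},{"dx":0,"dy":0,"dz":0,"wx":-1,"wy":0,"wz":0,"fingers":1}]'

```text
clock: 11.48
eef_pos: [575.6, -330.0, 257.0]
tool_rot: [-2.057, 1.57, 2.938]
force: [0.1, -0.2, -2.5]
width: 17.2
```

Emit:
servo_tool --rows '[{"dx":0,"dy":0,"dz":0,"wx":-1,"wy":0,"wz":0,"fingers":1},{"dx":0,"dy":0,"dz":0,"wx":-1,"wy":0,"wz":0,"fingers":1},{"dx":0,"dy":0,"dz":0,"wx":-1,"wy":0,"wz":0,"fingers":1},{"dx":0,"dy":0,"dz":0,"wx":-1,"wy":0,"wz":0,"fingers":1},{"dx":0,"dy":0,"dz":0,"wx":-1,"wy":0,"wz":0,"fingers":1}]'

```text
clock: 12.1
eef_pos: [575.5, -330.1, 257.0]
tool_rot: [-2.557, 1.57, 2.961]
force: [-0.3, -0.1, -2.5]
width: 17.0
```

Emit:
servo_tool --rows '[{"dx":0,"dy":0,"dz":0,"wx":-1,"wy":0,"wz":0,"fingers":1},{"dx":0,"dy":0,"dz":0,"wx":-1,"wy":0,"wz":0,"fingers":1},{"dx":0,"dy":0,"dz":0,"wx":-1,"wy":0,"wz":0,"fingers":1},{"dx":0,"dy":0,"dz":0,"wx":-1,"wy":0,"wz":0,"fingers":1},{"dx":0,"dy":0,"dz":0,"wx":-1,"wy":0,"wz":0,"fingers":1}]'

```text
clock: 12.72
eef_pos: [575.5, -330.1, 257.0]
tool_rot: [-3.038, 1.57, 3.004]
force: [-0.0, -1.3, -2.2]
width: 17.4
```

Emit:
servo_tool --rows '[{"dx":0,"dy":0,"dz":0,"wx":-0.7,"wy":0,"wz":0,"fingers":1},{"dx":0,"dy":0,"dz":0,"wx":-0.4,"wy":0,"wz":0,"fingers":1},{"dx":0,"dy":0,"dz":0,"wx":0,"wy":0,"wz":0,"fingers":1}]'

```text
clock: 13.1
eef_pos: [575.7, -330.0, 257.3]
tool_rot: [2.703, 1.57, 2.572]
force: [-0.8, 0.6, -2.2]
width: 17.1
```

```bash
python3 -c "
from h import *
st((672,88,260))
"
```

```text
13.1 [ 575.7 -330.   257.3] q [ 0.71  0.65 -0.42  1.43  0.28  1.11  0.12] F [-0.8  0.6 -2.2] w 17.1
x [-0.  0. -1.] zyaw -7.5
to go tool units [-0.0036  0.5693  0.0546]
```

Emit:
servo_tool --rows '[{"dx":0,"dy":0.008,"dz":0,"wx":0.15,"wy":0,"wz":0,"fingers":1},{"dx":0,"dy":0.02,"dz":0.001,"wx":0.15,"wy":0,"wz":0,"fingers":1},{"dx":0,"dy":0.032,"dz":0.002,"wx":0,"wy":0,"wz":0,"fingers":1},{"dx":0,"dy":0.037,"dz":0.0025,"wx":0,"wy":0,"wz":0,"fingers":1},{"dx":0,"dy":0.037,"dz":0.0025,"wx":0,"wy":0,"wz":0,"fingers":1}]'

```text
clock: 13.72
eef_pos: [598.3, -228.0, 257.9]
tool_rot: [1.208, 1.57, 1.048]
force: [0.7, 0.3, -2.6]
width: 17.3
```

Emit:
servo_tool --rows '[{"dx":0,"dy":0.037,"dz":0.0025,"wx":0,"wy":0,"wz":0,"fingers":1},{"dx":0,"dy":0.037,"dz":0.0025,"wx":0,"wy":0,"wz":0,"fingers":1},{"dx":0,"dy":0.037,"dz":0.0025,"wx":0,"wy":0,"wz":0,"fingers":1},{"dx":0,"dy":0.037,"dz":0.0025,"wx":0,"wy":0,"wz":0,"fingers":1},{"dx":0,"dy":0.037,"dz":0.0025,"wx":0,"wy":0,"wz":0,"fingers":1}]'

```text
clock: 14.35
eef_pos: [629.3, -92.5, 257.9]
tool_rot: [1.338, 1.57, 1.178]
force: [-0.2, 0.6, -2.3]
width: 17.0
```

Emit:
servo_tool --rows '[{"dx":0,"dy":0.037,"dz":0.0025,"wx":0,"wy":0,"wz":0,"fingers":1},{"dx":0,"dy":0.037,"dz":0.0025,"wx":0,"wy":0,"wz":0,"fingers":1},{"dx":0,"dy":0.037,"dz":0.0025,"wx":0,"wy":0,"wz":0,"fingers":1},{"dx":0,"dy":0.037,"dz":0.0025,"wx":0,"wy":0,"wz":0,"fingers":1},{"dx":0,"dy":0.037,"dz":0.0025,"wx":0,"wy":0,"wz":0,"fingers":1}]'

```text
clock: 14.98
eef_pos: [660.4, 42.9, 257.8]
tool_rot: [1.666, 1.57, 1.507]
force: [0.4, -1.4, -2.3]
width: 17.4
```

Emit:
servo_tool --rows '[{"dx":0,"dy":0.032,"dz":0.002,"wx":0,"wy":0,"wz":0,"fingers":1},{"dx":0,"dy":0.02,"dz":0.001,"wx":0,"wy":0,"wz":0,"fingers":1},{"dx":0,"dy":0.008,"dz":0,"wx":0,"wy":0,"wz":0,"fingers":1},{"dx":0,"dy":0,"dz":0,"wx":0,"wy":0,"wz":0,"fingers":1}]'

```text
clock: 15.48
eef_pos: [670.1, 83.4, 257.6]
tool_rot: [-1.683, 1.57, -1.844]
force: [0.1, -1.0, -2.9]
width: 17.0
```

```bash
python3 -c "
from h import *
st((672,88,185))
for n in ('scene','side','wrist'): save(n+'7',ctrl.get_image(n))
a,b,c=[cv2.imread('pics/%s7.png'%n) for n in ('scene','side','wrist')]
cv2.imwrite('pics/m7.png',np.hstack([cv2.resize(a[0:360,160:640],(400,300)),cv2.resize(b[60:360,120:520],(400,300))]))
"
```

```text
15.475 [670.1  83.4 257.6] q [ 0.06  0.67 -0.41  1.4   0.28  1.13 -0.55] F [ 0.1 -1.  -2.9] w 17.0
x [-0.    -0.001 -1.   ] zyaw -9.26
to go tool units [0.0968 0.0065 0.0015]
```

View pics/m7.png

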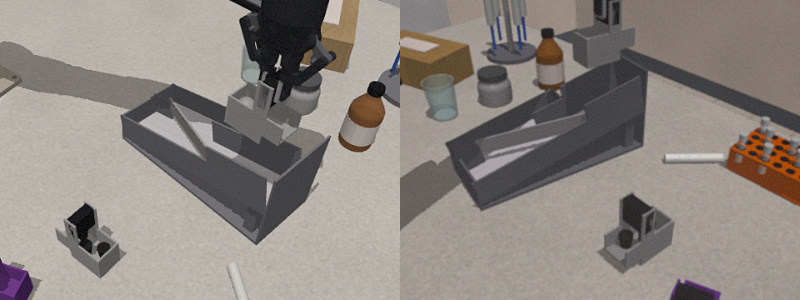

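View pics/wrist7.png

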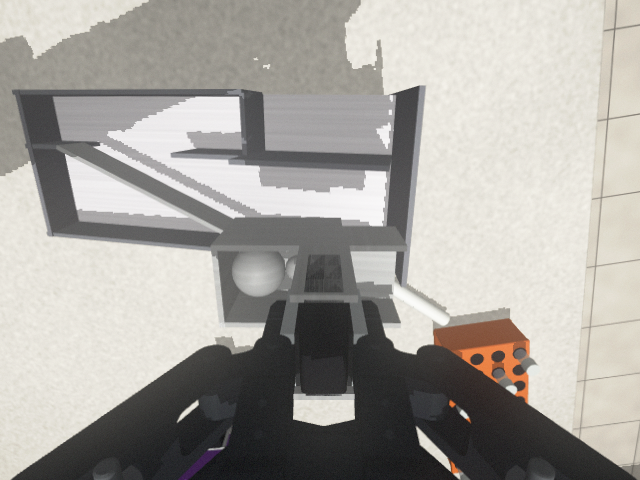

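Emit:
servo_tool --rows '[{"dx":0.008,"dy":0.003,"dz":-0.001,"wx":0,"wy":0,"wz":0,"fingers":1},{"dx":0.018,"dy":0.003,"dz":-0.001,"wx":0,"wy":0,"wz":0,"fingers":1},{"dx":0.025,"dy":0,"dz":-0.001,"wx":0,"wy":0,"wz":0,"fingers":1},{"dx":0.025,"dy":0,"dz":0,"wx":0,"wy":0,"wz":0,"fingers":1},{"dx":0.02,"dy":0,"dz":0,"wx":0,"wy":0,"wz":0,"fingers":1}]'

```text
clock: 16.25
eef_pos: [668.3, 88.0, 183.8]
tool_rot: [-2.779, 1.569, -2.941]
force: [0.1, -1.2, -2.8]
width: 17.6
```

Emit:
servo_tool --rows '[{"dx":0.012,"dy":0,"dz":0,"wx":0,"wy":0,"wz":0,"fingers":1},{"dx":0.006,"dy":0,"dz":0,"wx":0,"wy":0,"wz":0,"fingers":1},{"dx":0,"dy":0,"dz":0,"wx":0,"wy":0,"wz":0,"fingers":1}]'

```text
clock: 16.62
eef_pos: [669.0, 88.2, 172.1]
tool_rot: [0.48, 1.571, 0.318]
force: [0.5, -0.2, -2.0]
width: 17.2
```

```bash
python3 -c "
from h import *
st((672,88,172))
for n in ('scene','side'): save(n+'8',ctrl.get_image(n))
a,b=[cv2.imread('pics/%s8.png'%n) for n in ('scene','side')]
cv2.imwrite('pics/m8.png',np.hstack([cv2.resize(a[60:300,280:600],(400,300)),cv2.resize(b[60:285,120:420],(400,300))]))
"
```

```text
16.625 [669.   88.2 172.1] q [ 0.04  0.75 -0.39  1.49  0.32  0.96 -0.59] F [ 0.5 -0.2 -2. ] w 17.2
x [ 0.  0. -1.] zyaw -9.28
to go tool units [0.0002 0.0003 0.004 ]
```

View pics/m8.png

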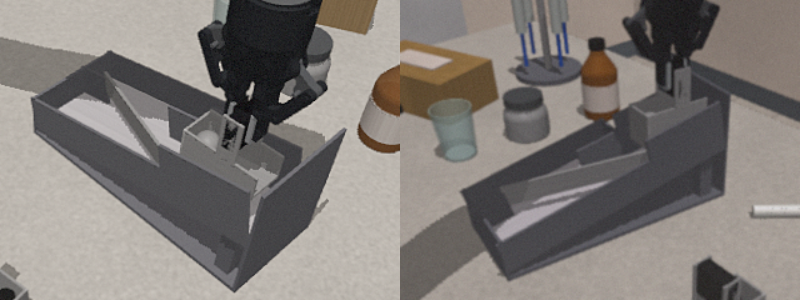

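Emit:
servo_tool --rows '[{"dx":0,"dy":0,"dz":0,"wx":0,"wy":0.2,"wz":0,"fingers":1},{"dx":0,"dy":0,"dz":0,"wx":0,"wy":0.36,"wz":0,"fingers":1},{"dx":0,"dy":0,"dz":0,"wx":0,"wy":0.36,"wz":0,"fingers":1},{"dx":0,"dy":0,"dz":0,"wx":0,"wy":0.36,"wz":0,"fingers":1},{"dx":0,"dy":0,"dz":0,"wx":0,"wy":0.36,"wz":0,"fingers":1}]'

```text
clock: 17.35
eef_pos: [669.4, 88.1, 172.5]
tool_rot: [3.139, 1.398, 2.977]
force: [0.3, -0.1, -1.9]
width: 17.2
```

Emit:
servo_tool --rows '[{"dx":0,"dy":0,"dz":0,"wx":0,"wy":0.36,"wz":0,"fingers":1},{"dx":0,"dy":0,"dz":0,"wx":0,"wy":0.36,"wz":0,"fingers":1},{"dx":0,"dy":0,"dz":0,"wx":0,"wy":0.36,"wz":0,"fingers":1},{"dx":0,"dy":0,"dz":0,"wx":0,"wy":0.36,"wz":0,"fingers":1},{"dx":0,"dy":0,"dz":0,"wx":0,"wy":0.36,"wz":0,"fingers":1}]'

```text
clock: 17.98
eef_pos: [669.5, 88.0, 172.4]
tool_rot: [3.14, 1.21, 2.978]
force: [-0.3, 0.3, -2.9]
width: 17.0
```

Emit:
servo_tool --rows '[{"dx":0,"dy":0,"dz":0,"wx":0,"wy":0.36,"wz":0,"fingers":1},{"dx":0,"dy":0,"dz":0,"wx":0,"wy":0.36,"wz":0,"fingers":1},{"dx":0,"dy":0,"dz":0,"wx":0,"wy":0.36,"wz":0,"fingers":1},{"dx":0,"dy":0,"dz":0,"wx":0,"wy":0.36,"wz":0,"fingers":1},{"dx":0,"dy":0,"dz":0,"wx":0,"wy":0.36,"wz":0,"fingers":1}]'

```text
clock: 18.6
eef_pos: [669.5, 88.1, 172.6]
tool_rot: [3.14, 1.022, 2.978]
force: [1.4, 0.1, -0.9]
width: 17.2
```

```bash
python3 -c "
from h import *
s,T,p=st();print(T.round(2))
for n in ('scene','side'): save(n+'9',ctrl.get_image(n))
a,b=[cv2.imread('pics/%s9.png'%n) for n in ('scene','side')]
cv2.imwrite('pics/m9.png',np.hstack([cv2.resize(a[60:300,280:600],(400,300)),cv2.resize(b[60:285,120:420],(400,300))]))
"
```

```text
18.6 [669.5  88.1 172.6] q [ 0.04  1.1  -0.42  0.84  0.16  1.77 -0.43] F [ 1.4  0.1 -0.9] w 17.2
x [-0.514  0.085 -0.853] zyaw -9.27
[[-0.51  0.16  0.84]
 [ 0.09  0.99 -0.14]
 [-0.85  0.   -0.52]]
```

View pics/m9.png

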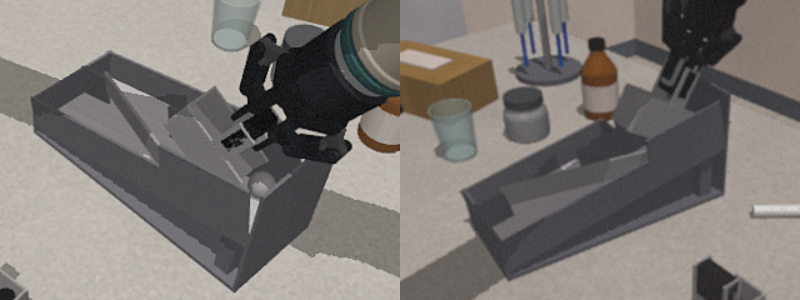

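Emit:
servo_tool --rows '[{"dx":0,"dy":0,"dz":0,"wx":0,"wy":0.2,"wz":0,"fingers":1},{"dx":0,"dy":0,"dz":0,"wx":0,"wy":0.2,"wz":0,"fingers":1},{"dx":0,"dy":0,"dz":0,"wx":0,"wy":0,"wz":0,"fingers":1},{"dx":0,"dy":0,"dz":0,"wx":0,"wy":0,"wz":0,"fingers":1}]'

```text
clock: 19.2
eef_pos: [668.8, 88.3, 172.1]
tool_rot: [3.141, 0.98, 2.98]
force: [0.0, -0.2, -1.8]
width: 17.1
```

```bash
python3 -c "
from h import *
s,T,p=st();print(T.round(2))
for n in ('scene','wrist'): save(n+'10',ctrl.get_image(n))
a,b=[cv2.imread('pics/%s10.png'%n) for n in ('scene','wrist')]
cv2.imwrite('pics/m10.png',np.hstack([cv2.resize(a[60:300,280:600],(400,300)),cv2.resize(b,(400,300))]))
"
```

```text
19.2 [668.8  88.3 172.1] q [ 0.03  1.13 -0.42  0.78  0.15  1.83 -0.43] F [ 0.  -0.2 -1.8] w 17.1
x [-0.549  0.09  -0.831] zyaw -9.27
[[-0.55  0.16  0.82]
 [ 0.09  0.99 -0.13]
 [-0.83  0.   -0.56]]
```

View pics/m10.png

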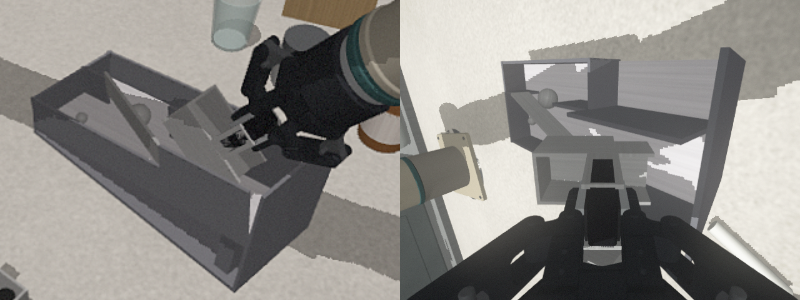

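Emit:
servo_tool --rows '[{"dx":-0.014,"dy":0,"dz":-0.009,"wx":0,"wy":0,"wz":0,"fingers":1},{"dx":-0.028,"dy":0,"dz":-0.019,"wx":0,"wy":0,"wz":0,"fingers":1},{"dx":-0.028,"dy":0,"dz":-0.019,"wx":0,"wy":0,"wz":0,"fingers":1},{"dx":-0.028,"dy":0,"dz":-0.019,"wx":0,"wy":0,"wz":0,"fingers":1},{"dx":-0.014,"dy":0,"dz":-0.009,"wx":0,"wy":0,"wz":0,"fingers":1}]'

```text
clock: 19.92
eef_pos: [666.5, 88.9, 273.6]
tool_rot: [3.131, 0.987, 2.97]
force: [-0.4, 1.2, -2.6]
width: 17.3
```

Emit:
servo_tool --rows '[{"dx":0,"dy":0,"dz":0,"wx":0,"wy":-1,"wz":0,"fingers":1},{"dx":0,"dy":0,"dz":0,"wx":0,"wy":-1,"wz":0,"fingers":1},{"dx":0,"dy":0,"dz":0,"wx":0,"wy":-1,"wz":0,"fingers":1},{"dx":0,"dy":0,"dz":0,"wx":0,"wy":-1,"wz":0,"fingers":1},{"dx":0,"dy":0,"dz":0,"wx":0,"wy":-1,"wz":0,"fingers":1}]'

```text
clock: 20.55
eef_pos: [665.7, 88.7, 273.1]
tool_rot: [3.101, 1.512, 2.939]
force: [-0.4, -0.4, -1.8]
width: 17.3
```

Emit:
servo_tool --rows '[{"dx":0,"dy":0,"dz":0,"wx":0,"wy":-0.63,"wz":0,"fingers":1},{"dx":0,"dy":0,"dz":0,"wx":0,"wy":0,"wz":0,"fingers":1}]'

```text
clock: 20.8
eef_pos: [664.7, 89.2, 273.3]
tool_rot: [0.587, 1.567, 0.426]
force: [0.7, 0.5, -1.5]
width: 17.4
```

```bash
python3 -c "
from h import *
s,T,p=st((620,-200,270));print(T.round(3))
for n in ('scene','wrist'): save(n+'11',ctrl.get_image(n))
a,b=[cv2.imread('pics/%s11.png'%n) for n in ('scene','wrist')]
cv2.imwrite('pics/m11.png',np.hstack([cv2.resize(a[60:300,280:600],(400,300)),cv2.resize(b,(400,300))]))
"
```

```text
20.8 [664.7  89.2 273.3] q [-0.12  0.62 -0.09  1.4   0.06  1.12 -0.38] F [ 0.7  0.5 -1.5] w 17.4
x [ 0.003  0.001 -1.   ] zyaw -9.24
to go tool units [ 0.0036 -0.3901  0.0031]
[[ 0.003  0.161  0.987]
 [ 0.001  0.987 -0.161]
 [-1.     0.002  0.003]]
```

View pics/m11.png

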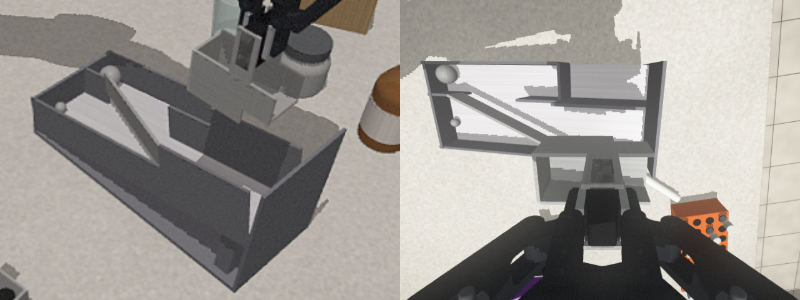

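Emit:
servo_tool --rows '[{"dx":0,"dy":-0.02,"dz":0,"wx":0,"wy":0,"wz":0,"fingers":1},{"dx":0,"dy":-0.04,"dz":-0.002,"wx":0,"wy":0,"wz":0,"fingers":1},{"dx":0,"dy":-0.055,"dz":-0.002,"wx":0,"wy":0,"wz":0,"fingers":1},{"dx":0,"dy":-0.055,"dz":-0.002,"wx":0,"wy":0,"wz":0,"fingers":1},{"dx":0,"dy":-0.055,"dz":-0.002,"wx":0,"wy":0,"wz":0,"fingers":1}]'

```text
clock: 21.52
eef_pos: [632.1, -80.5, 270.7]
tool_rot: [0.149, 1.569, -0.016]
force: [0.6, 0.8, 0.1]
width: 17.2
```

Emit:
servo_tool --rows '[{"dx":0,"dy":-0.055,"dz":-0.002,"wx":0,"wy":0,"wz":0,"fingers":1},{"dx":0,"dy":-0.055,"dz":-0.002,"wx":0,"wy":0,"wz":0,"fingers":1},{"dx":0,"dy":-0.055,"dz":-0.002,"wx":0,"wy":0,"wz":0,"fingers":1},{"dx":0,"dy":-0.055,"dz":-0.002,"wx":0,"wy":0,"wz":0,"fingers":1},{"dx":0,"dy":-0.055,"dz":-0.001,"wx":0,"wy":0,"wz":0,"fingers":1}]'

```text
clock: 22.15
eef_pos: [591.4, -282.9, 270.4]
tool_rot: [0.446, 1.569, 0.281]
force: [1.8, 0.3, -0.9]
width: 17.0
```

Emit:
servo_tool --rows '[{"dx":0,"dy":-0.04,"dz":0,"wx":0,"wy":0,"wz":0,"fingers":1},{"dx":0,"dy":-0.015,"dz":0,"wx":0,"wy":0,"wz":0,"fingers":1},{"dx":0,"dy":0,"dz":0,"wx":0,"wy":0,"wz":0,"fingers":1}]'

```text
clock: 22.52
eef_pos: [585.4, -321.2, 270.4]
tool_rot: [0.723, 1.568, 0.559]
force: [-0.3, 0.9, -2.5]
width: 17.5
```

```bash
python3 -c "
from h import *
s,T,p=st((585,-322,70));print(T.round(3))
for n in ('scene','wrist'): save(n+'12',ctrl.get_image(n))
a,b=[cv2.imread('pics/%s12.png'%n) for n in ('scene','wrist')]
cv2.imwrite('pics/m12.png',np.hstack([cv2.resize(a,(400,300)),cv2.resize(b,(400,300))]))
"
```

```text
22.525 [ 585.4 -321.2  270.4] q [ 0.5   0.62 -0.07  1.41  0.05  1.11  0.26] F [-0.3  0.9 -2.5] w 17.5
x [ 0.002  0.001 -1.   ] zyaw -9.41
to go tool units [ 0.2671 -0.0016 -0.0008]
[[ 0.002  0.164  0.987]
 [ 0.001  0.987 -0.164]
 [-1.     0.002  0.002]]
```

View pics/m12.png

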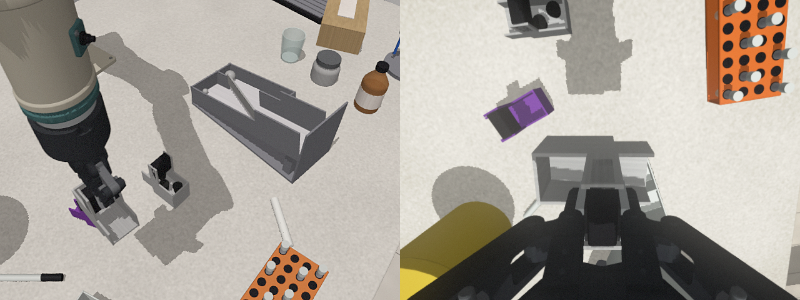

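```bash
python3 -c "
from h import *
c=ctrl.camera_info('scene')
for q in [(199,340),(185,372),(197,350),(128,468),(150,470)]: print(q,atz(c,q,40).round(),atz(c,q,0).round())
"
```

```text
(199, 340) [ 503. -253.   40.] [ 482. -242.    0.]
(185, 372) [ 520. -295.   40.] [ 500. -286.    0.]
(197, 350) [ 511. -265.   40.] [ 490. -254.    0.]
(128, 468) [ 554. -417.   40.] [ 535. -415.    0.]
(150, 470) [ 574. -403.   40.] [ 557. -400.    0.]
```

Emit:
servo_tool --rows '[{"dx":0.03,"dy":0,"dz":0.003,"wx":0,"wy":0,"wz":0,"fingers":1},{"dx":0.05,"dy":0,"dz":0.003,"wx":0,"wy":0,"wz":0,"fingers":1},{"dx":0.05,"dy":0,"dz":0,"wx":0,"wy":0,"wz":0,"fingers":1},{"dx":0.03,"dy":0,"dz":0,"wx":0,"wy":0,"wz":0,"fingers":1},{"dx":0,"dy":0,"dz":0,"wx":0,"wy":0,"wz":0,"fingers":1}]'

```text
clock: 23.25
eef_pos: [590.1, -318.4, 149.0]
tool_rot: [1.914, 1.567, 1.754]
force: [-0.0, 0.8, -0.9]
width: 17.1
```

Emit:
servo_tool --rows '[{"dx":0,"dy":0,"dz":0.01,"wx":0,"wy":0,"wz":0,"fingers":1},{"dx":0.02,"dy":0,"dz":0.01,"wx":0,"wy":0,"wz":0,"fingers":1},{"dx":0.03,"dy":0,"dz":0,"wx":0,"wy":0,"wz":0,"fingers":1},{"dx":0.03,"dy":0,"dz":0,"wx":0,"wy":0,"wz":0,"fingers":1},{"dx":0,"dy":0,"dz":0,"wx":0,"wy":0,"wz":0,"fingers":1}]'

```text
clock: 23.88
eef_pos: [604.8, -322.7, 88.9]
tool_rot: [1.821, 1.568, 1.658]
force: [-0.3, -0.5, -1.7]
width: 17.5
```

```bash
python3 -c "
from h import *
s,T,p=st((605,-322,69.3))
save('side13',ctrl.get_image('side'))
"
```

```text
23.875 [ 604.8 -322.7   88.9] q [ 0.49  0.84 -0.06  1.52  0.07  0.79  0.23] F [-0.3 -0.5 -1.7] w 17.5
x [-0.     0.002 -1.   ] zyaw -9.3
to go tool units [0.0262 0.0009 0.0002]
```

View pics/side13.png

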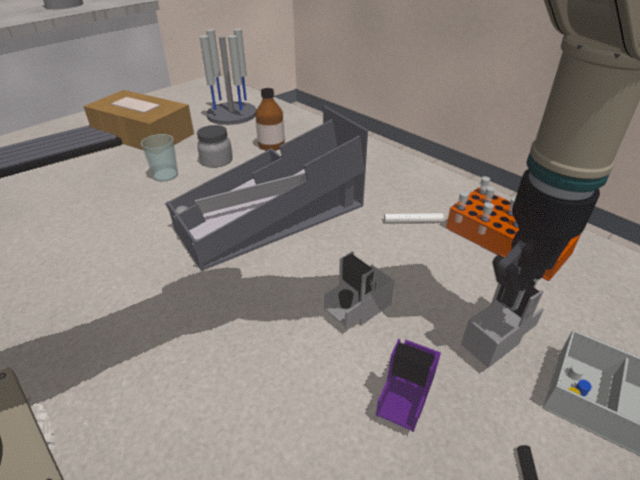

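Clear around. I'll lower the last 19.6 mm slowly.

Emit:
servo_tool --rows '[{"dx":0.008,"dy":0,"dz":0,"wx":0,"wy":0,"wz":0,"fingers":1},{"dx":0.008,"dy":0,"dz":0,"wx":0,"wy":0,"wz":0,"fingers":1},{"dx":0.006,"dy":0,"dz":0,"wx":0,"wy":0,"wz":0,"fingers":1},{"dx":0.002,"dy":0,"dz":0,"wx":0,"wy":0,"wz":0,"fingers":1},{"dx":0,"dy":0,"dz":0,"wx":0,"wy":0,"wz":0,"fingers":1}]'

```text
clock: 24.55
eef_pos: [605.6, -323.5, 72.8]
tool_rot: [0.398, 1.568, 0.236]
force: [0.7, -0.7, -2.4]
width: 17.4
```

Emit:
servo_tool --rows '[{"dx":0.003,"dy":0,"dz":0,"wx":0,"wy":0,"wz":0,"fingers":1},{"dx":0.002,"dy":0,"dz":0,"wx":0,"wy":0,"wz":0,"fingers":1},{"dx":0,"dy":0,"dz":0,"wx":0,"wy":0,"wz":0,"fingers":1}]'

```text
clock: 24.92
eef_pos: [605.8, -323.6, 69.4]
tool_rot: [0.312, 1.568, 0.149]
force: [0.3, 0.1, 1.2]
width: 17.2
```

Emit:
servo_tool --rows '[{"dx":0.001,"dy":0,"dz":0,"wx":0,"wy":0,"wz":0,"fingers":1},{"dx":0,"dy":0,"dz":0,"wx":0,"wy":0,"wz":0,"fingers":1}]'

```text
clock: 25.18
eef_pos: [606.0, -323.6, 69.3]
tool_rot: [0.245, 1.567, 0.082]
force: [-0.8, 1.0, 5.2]
width: 17.1
```

Emit:
servo_tool --rows '[{"dx":0,"dy":0,"dz":0,"wx":0,"wy":0,"wz":0,"fingers":0.75},{"dx":0,"dy":0,"dz":0,"wx":0,"wy":0,"wz":0,"fingers":0.65},{"dx":0,"dy":0,"dz":0,"wx":0,"wy":0,"wz":0,"fingers":0.5},{"dx":0,"dy":0,"dz":0,"wx":0,"wy":0,"wz":0,"fingers":0.3},{"dx":0,"dy":0,"dz":0,"wx":0,"wy":0,"wz":0,"fingers":0.2}]'

```text
clock: 25.8
eef_pos: [605.6, -323.5, 68.3]
tool_rot: [0.391, 1.568, 0.229]
force: [-0.6, 0.4, -0.7]
width: 68.3
```

```bash
python3 -c "
from h import *
s,T,p=st()
save('side14',ctrl.get_image('side'))
cv2.imwrite('pics/c14.png',cv2.resize(cv2.imread('pics/side14.png')[200:400,400:640],(720,600)))
"
```

```text
25.8 [ 605.6 -323.5   68.3] q [ 0.49  0.87 -0.06  1.53  0.07  0.75  0.23] F [-0.6  0.4 -0.7] w 68.3
x [ 0.003  0.001 -1.   ] zyaw -9.32
```

View pics/c14.png

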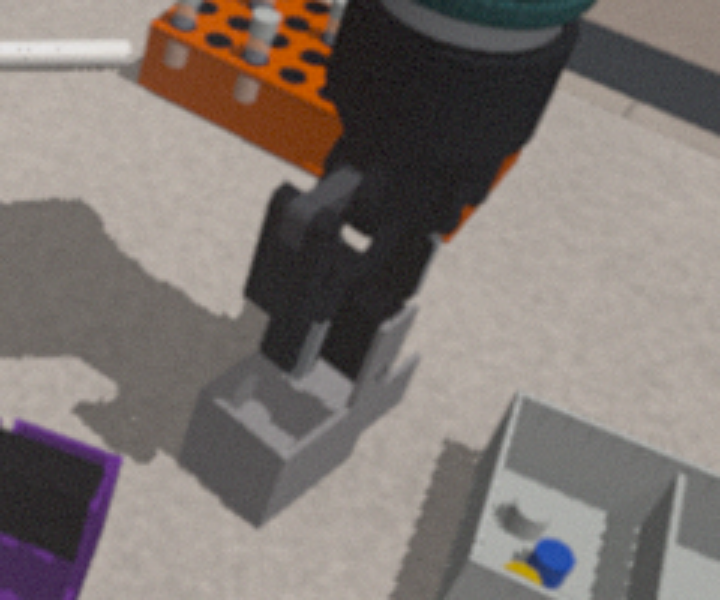

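Released and standing. I'll retract straight up.

Emit:
servo_tool --rows '[{"dx":-0.01,"dy":0,"dz":0,"wx":0,"wy":0,"wz":0,"fingers":0.2},{"dx":-0.03,"dy":0,"dz":0,"wx":0,"wy":0,"wz":0,"fingers":0.2},{"dx":-0.05,"dy":0,"dz":0,"wx":0,"wy":0,"wz":0,"fingers":0},{"dx":-0.06,"dy":0,"dz":0,"wx":0,"wy":0,"wz":0,"fingers":0},{"dx":-0.06,"dy":0,"dz":0,"wx":0,"wy":0,"wz":0,"fingers":0}]'

```text
clock: 26.48
eef_pos: [605.1, -323.6, 227.9]
tool_rot: [0.273, 1.567, 0.11]
force: [0.3, -0.7, 1.0]
width: 85.5
```

Emit:
servo_tool --rows '[{"dx":-0.05,"dy":0,"dz":0,"wx":0,"wy":0,"wz":0,"fingers":0},{"dx":-0.03,"dy":0,"dz":0,"wx":0,"wy":0,"wz":0,"fingers":0},{"dx":0,"dy":0,"dz":0,"wx":0,"wy":0,"wz":0,"fingers":0},{"dx":0,"dy":0,"dz":0,"wx":0,"wy":0,"wz":0,"fingers":0}]'

```text
clock: 26.98
eef_pos: [604.4, -323.3, 284.8]
tool_rot: [1.033, 1.569, 0.871]
force: [-0.6, 0.7, 0.1]
width: 85.2
```

```bash
python3 -c "
from h import *
s,T,p=st()
g=np.array([566,121.]);a=np.radians(-9.4);R=np.array([[np.cos(a),-np.sin(a)],[np.sin(a),np.cos(a)]])
for n in ('scene','side'):
    save(n+'15',ctrl.get_image(n));c=ctrl.camera_info(n)
    for l,h in (('ball_small_center',30),('ball_large_center',38)):
        for d in ctrl.mark_of(l,n): print(n,l,np.round(d['point']),round(d['conf'],2),'grader frame',(R.T@(atz(c,d['point'],h)[:2]-g)).round())
a,b=[cv2.imread('pics/%s15.png'%n) for n in ('scene','side')]
cv2.imwrite('pics/m15.png',np.hstack([cv2.resize(a,(400,300)),cv2.resize(b,(400,300))]))
cv2.imwrite('pics/m15b.png',cv2.resize(a[90:240,290:440],(600,600)))
"
```

```text
26.975 [ 604.4 -323.3  284.8] q [ 0.49  0.64 -0.07  1.33  0.04  1.17  0.25] F [-0.6  0.7  0.1] w 85.2
x [ 0.001  0.001 -1.   ] zyaw -9.31
scene ball_small_center [327. 146.] 0.59 grader frame [-156.  -19.]
scene ball_large_center [367. 124.] 0.62 grader frame [-142.   58.]
side ball_large_center [180. 214.] 0.49 grader frame [-152.   66.]
```

View pics/m15.png

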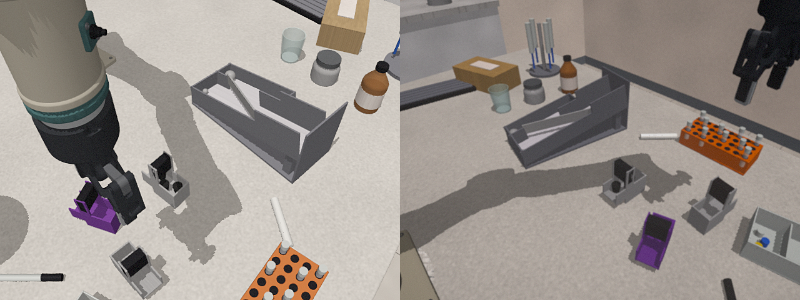

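View pics/m15b.png

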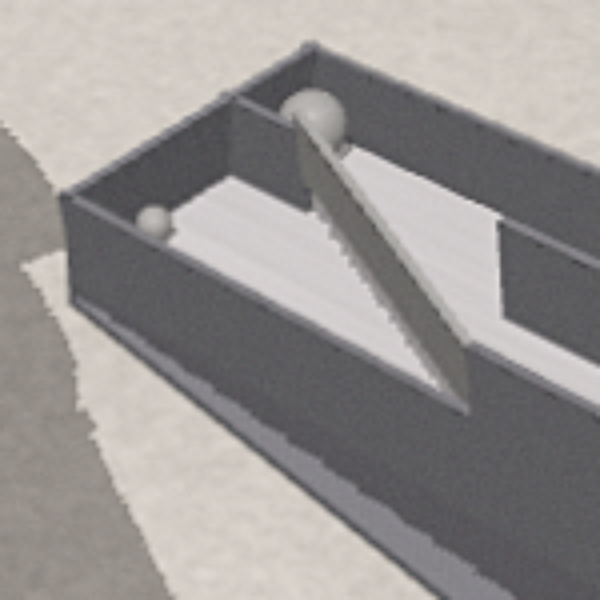

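```bash
python3 -c "
from h import *
g=np.array([566,121.]);a=np.radians(-9.4);R=np.array([[np.cos(a),-np.sin(a)],[np.sin(a),np.cos(a)]])
c=ctrl.camera_info('scene');c1=ctrl.camera_info('side')
for q in [(368,119.5),(367,121)]: print((R.T@(atz(c,q,38)[:2]-g)).round(1))
for X in [(-150,55,38),(-150,60,38),(-135,55,41),(-120,55,44),(-165,75,50),(-165,75,20)]: print(X,proj(c,np.r_[g+R@np.array(X[:2]),X[2]]).round(1),proj(c1,np.r_[g+R@np.array(X[:2]),X[2]]).round(1))
p=cv2.imread('pics/side15.png')[170:270,150:250];cv2.imwrite('pics/c16.png',cv2.resize(p,(600,600)))
"
```

```text
[-149.1   68.4]
[-147.5   64.5]
(-150, 55, 38) [361.9 122.9] [183.  216.6]
(-150, 60, 38) [364.  121.5] [182.  215.2]
(-135, 55, 41) [368.5 125.9] [190.7 212.4]
(-120, 55, 44) [375.2 128.9] [198.3 208.3]
(-165, 75, 50) [364.3 107.6] [169.6 208.5]
(-165, 75, 20) [363.5 121.4] [173.2 222.1]
```

View pics/c16.png

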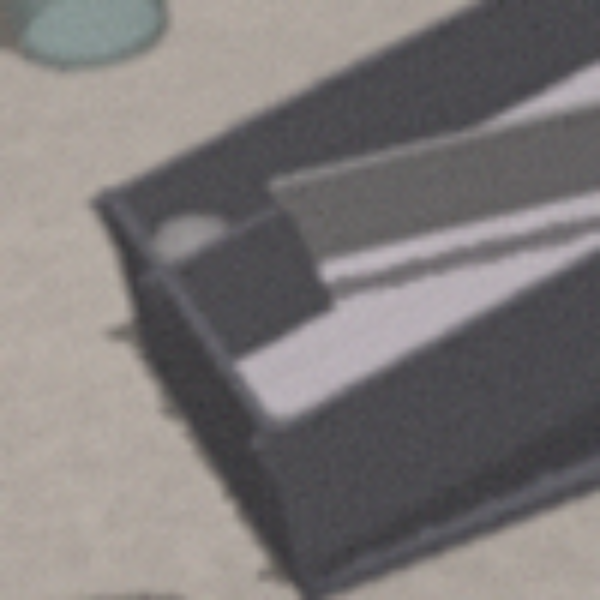

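```bash
python3 -c "
from h import *
print(ctrl.finish_job(), ctrl.read_state()['clock'])"
```

```text
the job is handed in; nothing more can be done
the job is handed in; nothing more can be done
```

The balls are sorted, the scoop is back on the bench, and I handed the job in at about 27 s of the 61 s allowed.

I picked up the grey scoop that held the balls and left the twin with stoppers and the purple one alone. I turned the scoop so its mouth faced the grader's end wall (+x), lowered it into the walled head and dipped it about 33°. Then I lifted it out, stood the empty scoop upright near its original spot (turned half round), let go and raised the arm straight up.

**Last checks:**
- **Small ball:** at about x -156, y -19 in the grader frame, inside the small lane. Only the scene camera reported it; the side camera missed it.
- **Large ball:** at about x -150, y 58 to 68, inside the large lane and resting near the low end wall. The scene and side readings differed by about 10 mm, but both lie within the lane.
- **Scoop and gripper:** the pictures show the scoop standing free. The gripper was fully open at 85 mm, about 200 mm above its release height.
- **Forces:** the largest I read was about 6 N, while gripping the scoop and setting it down.

**Hiccups:** the first move call was refused for missing keys. The yaw turn before the grasp also fell about 7° short, so I corrected it before going down.

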